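Test run of the bead dispenser: set the beaker, click the portion dial, crank two turns

ROBOT

A 7-joint arm with a two-finger parallel gripper is mounted at the origin on a cart in front of the work surface, level with it; the furniture and walls round the work are solid. World frame = base frame: x ahead of the robot, y to its left, z up, the work surface at z = 0. Lengths are in m, angles in rad, forces in N, time in s.
With the tool pointing down it reaches from about 0.425 to 0.925 m from the base axis. Payload 6.8 kg.
Tool frame: the origin (TCP) lies on the front face of the gripper's body, between the roots of the fingers; the fingertips stand 73 mm ahead of it and the grasp point (between the pads) lies 54 mm ahead of it (env.nose_length is the distance from the TCP to the fingertips, in m); z points along the fingers, y is the direction in which the jaws open and shut (so a half turn about z gives the same grasp; the last joint's range is limited). The gripper opens to 85 mm and grips with 20 to 120 N. Pads are 22 mm wide; open, the fingers measure 114 mm over their backs; the gripper's body (76 mm by 85 mm) begins 54 mm behind the grasp point. The pads swing forward as they close: fully open they stand 13 mm farther back than shut.
Start: joints at [-1.426, 0.477, 0.022, 1.555, -0.011, 1.109, -0.083], TCP at [0.169, 0.654, 0.304] pointing down, gripper open.
Joint ranges: [-2.96, 2.96], [-0.34, 2.1], [-1.41, 1.46], [0.24, 2.44], [-1.37, 4.51], [0.17, 1.92], [-2.96, 2.96]. Speed limits (rad/s): [2.39, 2.39, 3.14, 3.14, 3.14, 3.14, 3.14].

INTERFACE

Orientations are given as a unit quaternion [w, x, y, z].
In Python, from cell import env, kin, camera, calibration, job gives the robot as it stands. The module is installed in compiled form; this text tells all that it offers. Calls block until the motion is done:
- env.reach(position, orientation): joint-space move of the TCP to a pose.
- env.movel(position, velocity=0.15, rot=None, stop_force=None): straight line of the TCP; rot=None keeps the orientation; velocity is the mean speed in m/s. With stop_force (N) it stops when the force on the tool has changed by that much, and returns True; else False.
- env.goto_joints(angles): joint-space move.
- env.grip(opening, f_grip=None): finger opening in m; f_grip is the grip in N (None keeps the last); returns when the fingers have stopped.
- env.dwell(seconds).
- kin.inverse_kinematics(position, orientation): joint angles nearest the present ones, or None.
- env.get_state(): the state.
- camera(name): name is "side" or "top" or "wrist"; returns (picture, depth): 384x512x3 uint8, blue, green, red; 384x512 float32, m along the optical axis (not along the pixel's ray), 0 where there is no reading.
- calibration(name): a dict with "fx", "fy", "cx", "cy" (pixels), "rvec" (rotation vector, rad) and "tvec" (3), from world to camera coordinates, as OpenCV has them. Camera axes: x right, y down, z forward; pixel columns grow to the right and rows downward; lengths in m; the calibration is good to about 2 mm. The wrist camera is an equidistant fisheye: a pixel r from the principal point sees the ray r / f radians off the axis. A picture is of the moment at which its call begins: read the wrist's pose just before it. calibration takes no time and is no camera call; for the wrist camera it gives the pose at the moment of the call.
A pose or a line that the arm cannot do raises env.PlanningError and nothing moves.
- job.job_done(): hands the job in, once; it reports no verdict.
The state is a dict: "time": time; "qpos": joint angles; "joint_velocities": joint speeds; "joint_torque": joint torques, N m; "tcp_pos": TCP position; "orientation": TCP orientation; "force": force on the tool from outside, world axes, zero at the start; "torque": the same for the moment, N m; "opening": finger opening in m.
Only numpy, scipy, OpenCV 4.12 (cv2) and the standard library are available. Lean on these libraries where they do the work, as an engineer would, in place of code of your own. Each camera call takes 0.05 s, during which the arm holds its last target. There are 200 camera calls.

TASK

Make a test run of the bead dispenser: first stand the small beaker upright on the round blue pad under the outlet chute, then turn the black click dial exactly five clicks clockwise from where it stands (12 clicks make a full turn), and then turn the red-handled crank clockwise exactly two full turns, so that its handle ends where it began and never goes past. Leave the bottle and the two measuring cylinders where they stand.

Things in the scene. Friction and masses are not known exactly. Their poses are not given: they have to be found in the camera images.
- beaker_center (a point): Small clear open beaker, 53 mm across the rim, 45 mm across the body, 56 mm high, about 75 g. The point is on its axis, half-way up (28 mm above its underside). z is up; its pouring lip sticks out 9 mm beyond the rim toward -y. It stands upright on the table in one of four places, drawn at random among it, the bottle and the two cylinders.
- pad (a point): Centre of the round blue receiver pad (72 mm across), on its upper face, 7 mm above the table; the beaker's middle belongs here, within 20 mm. It lies on a steel foot plate (110 mm wide) in front of the white bead dispenser. x points level from the pad into the machine, z is up, y to the left as the robot sees it.
- dial_grip (a point): Black click dial, on the left half of the sloped panel: a bar grip 60 mm long, 20 mm wide, 37 mm high on a 62 mm round skirt. The point is on the dial's axis, 15 mm below the bar's top and 22 mm above the skirt. z points out along the axis (25 degrees from vertical, toward the robot), x along the bar to its white index line, y across it; the frame turns with the dial. The start direction is random.
- dial (a joint): Angle of the click dial in rad, 0 at the start, growing clockwise as seen facing the panel. It has click stops every 0.5236 rad (30 degrees) and springs to the nearest one when let go; passing between two stops takes about 0.09 N m. No end stops in reach. Wanted: 2.618 (five clicks), within 0.15.
- crank_hub (a point): Fixed point on the crank's axis at the panel's surface, 150 mm to the right of the dial's axis. z points out of the panel along the axis (25 degrees from vertical, toward the robot), x up the slope, y to the left.
- crank_handle (a point): Middle of the crank's red handle: a freely spinning grip 24 mm thick, 52 mm long, parallel to the crank's axis and 45 mm from it. The point is on the handle's own axis, 55 mm above the panel, 24 mm below the free end, 32 mm above the steel arm. z points out along the handle, x away from the crank's axis. Its direction round the hub at the start is random.
- crank (a joint): Angle of the crank in rad, 0 at the start, growing clockwise as seen facing the panel; stays where it is left (about 2 N at the handle moves it); a stop prevents turning back more than 0.6 below the start. Wanted: 12.57 (two turns), within 0.35, never more than 0.65 beyond.
- clear_cylinder_mid (a point): Clear plastic measuring cylinder, foot 60 mm across, 242 mm high; the point is on its axis 100 mm above the table. To be left standing in place (within 40 mm).
- reagent_bottle_mid (a point): White bottle with white cap, 84 mm thick, 208 mm high; the point is on its axis 100 mm above the table. To be left standing in place (within 40 mm).
- magenta_cylinder_mid (a point): Slim graduated measuring cylinder on a magenta foot, foot 40 mm across, tube 20 mm, 218 mm high; the point is on its axis 100 mm above the table. To be left standing in place (within 40 mm).
- dispenser: White bead dispenser, a fixed machine 300 mm wide, 195 mm deep. Origin: middle of its front face, at table height, 95 mm from the pad's centre; x points into the machine, z up. The front face rises to 130 mm; from there the grey control panel slopes up and back at 25 degrees to 193 mm; a hopper behind the panel reaches 291 mm.
- chute_lip (a point): Middle of the lip of the steel outlet chute (40 mm wide), 77 mm above the table, 20 mm short of the pad's centre. Chute and side walls (9 mm above this point at the lip) slope up at 12 degrees to the front face. The beaker (56 mm high, 26 mm rim radius) stands with its rim 6 mm under the lip, 12 mm to spare: bring it in low from the front, the gripper's body clear of the chute.
Not all that is in view belongs to the job. What is shaped like the part that bears beaker_center but brown, green or yellow is not meant.

How it is judged:
On the way, in this order (a step that is already met when the one before it is completed fails the run):
1. the beaker stands upright on the pad under the chute, dial and crank not yet turned (horizontal distance between beaker_center and pad below 0.02 m and angle between beaker_center's own z axis and vertical below 0.12 rad and z of beaker_center in the frame of pad between 0.02 and 0.036 m and value of joint dial between -0.25 and 0.25 rad and value of joint crank between -0.4 and 0.35 rad), for 0.2 s.
2. the dial is five clicks clockwise from its start, the crank not yet turned (value of joint dial between 2.468 and 2.768 rad and value of joint crank between -0.4 and 0.35 rad), for 0.2 s.
3. the crank has been turned two full turns clockwise (value of joint crank between 12.216 and 12.916 rad), for 0.2 s.
At the end, for the whole second after the job is handed in: The beaker stands upright on the blue pad, its middle within 20 mm of the pad's centre; the dial rests at five clicks clockwise (2.618 rad, within 0.15); the crank is two turns clockwise from its start (12.57 rad, within 0.35); the bottle and the cylinders stand within 40 mm of where they stood (all of step 3 and horizontal distance between beaker_center and pad below 0.02 m and angle between beaker_center's own z axis and vertical below 0.12 rad and z of beaker_center in the frame of pad between 0.02 and 0.036 m and value of joint dial between 2.468 and 2.768 rad and velocity of joint crank between -0.05 and 0.05 rad/s and velocity of joint dial between -0.1 and 0.1 rad/s); the robot touches nothing.
It fails at once if the bottle or a measuring cylinder is knocked over or shifted by more than 40 mm (distance of any of clear_cylinder_mid, reagent_bottle_mid, magenta_cylinder_mid from where it was at the start of the episode above 0.04 m or angle between any of clear_cylinder_mid, reagent_bottle_mid, magenta_cylinder_mid's own z axis and vertical above 0.5 rad).
It fails at once if the crank is turned more than a tenth of a turn beyond two turns (value of joint crank above 13.216 rad).
It fails at once if the beaker is tipped over (angle between beaker_center's own z axis and vertical above 1 rad).
It also fails if it takes over 72 s, if anything falls off the work surface, if the arm or the gripper's body presses on something with over 40 N, if the wrist force passes 120 N, or if a joint passes its speed limit or range.

## Working session

There is one attempt and no reset: what is moved stays moved. The work goes in short steps, each a Python script; the robot and the scene stay as the last script left them, time stands still between calls to the robot, and variables do not carry over. Pictures are saved under pics/ and viewed, about 8 in all and at most 12, crops included, and the job is handed in when it is done.

```bash
mkdir -p pics; cat > h.py <<'E'
import numpy as np, cv2
from scipy.spatial.transform import Rotation as R
from cell import env,kin,camera,calibration,job
def snap(n,f):
    c=calibration(n); p,d=camera(n); cv2.imwrite(f'pics/{f}.png',p); np.savez(f'pics/{f}.npz',p=p,d=d,**{k:np.array(v) for k,v in c.items()}); return p,d,c
def world(c,u,v,z):
    "pinhole pixel+depth -> world"
    Rm=cv2.Rodrigues(np.array(c['rvec'],float))[0]; t=np.array(c['tvec'],float).ravel()
    u,v,z=map(lambda a:np.asarray(a,float),(u,v,z))
    X=np.stack([(u-c['cx'])/c['fx']*z,(v-c['cy'])/c['fy']*z,z],-1)
    return (X-t)@Rm
def quat(Rm): 
    q=R.from_matrix(Rm).as_quat(); return [q[3],q[0],q[1],q[2]]
E
python3 - <<'E'
from h import *
for n in('side','top'):
    p,d,c=snap(n,n+'0'); print(n,c)
a=cv2.imread('pics/side0.png');b=cv2.imread('pics/top0.png')
print(env.get_state()['time'],env.nose_length)
E
```

```text
side {'fx': 465.74260892992976, 'fy': 465.74260892992976, 'cx': 249.5293318351973, 'cy': 186.43627207518668, 'rvec': array([ 1.93683775, -0.17832308,  0.15581788]), 'tvec': array([-0.54217531,  0.15405374,  1.38655458])}
top {'fx': 439.5617751571788, 'fy': 439.5617751571788, 'cx': 257.2682679122647, 'cy': 191.39870115630757, 'rvec': array([ 2.20492942, -2.16669114,  0.06973267]), 'tvec': array([0.01184742, 0.54469852, 1.75766184])}
0.1 0.0726
```

View pics/side0.png

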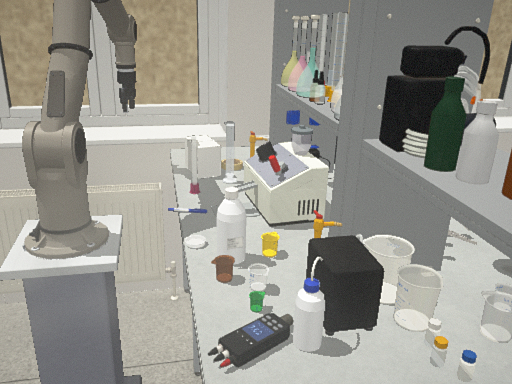

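View pics/top0.png

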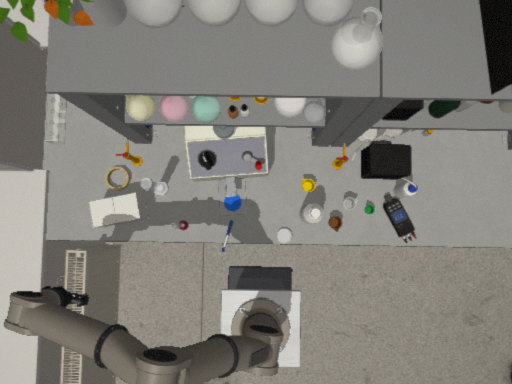

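Side view: brown beaker-like at (225,268), yellow (270,243), clear (258,277), green (257,300). In the top view these are (335,223), (308,185), (349,203) and (369,209). The clear one at top (349,203) fits the description; I'll confirm it in an enlarged crop. The pad is at (232,203), the dial at (207,159) and the crank's red handle at (258,165).

```bash
python3 - <<'E'
from h import *
s=np.load('pics/side0.npz');t=np.load('pics/top0.npz')
a=cv2.resize(t['p'][120:240,180:280],None,fx=4,fy=4,interpolation=cv2.INTER_CUBIC)
b=cv2.resize(t['p'][170:240,290:390],None,fx=4,fy=4,interpolation=cv2.INTER_CUBIC)
c=cv2.resize(s['p'][225:320,200:300],None,fx=2,fy=2,interpolation=cv2.INTER_CUBIC)
o=np.zeros((480,800,3),np.uint8);o[:,:400]=a;o[:280,400:]=b;o[290:480,400:600]=c
cv2.imwrite('pics/crop1.png',o)
def W(u,v):return world(t,u,v,t['d'][v,u]).round(3)
for n,u,v in[('pad',232,203),('table',300,225),('dial',207,159),('crank',258,165),('beaker',349,203),('magfoot',183,225),('clr',160,188),('bottle',313,213),('lip',283,236)]:print(n,W(u,v))
p=t['p'].astype(int);m=(p[...,0]>130)&(p[...,2]<60)&(p[...,1]<120)
v,u=np.nonzero(m);k=(abs(u-232)<15)&(abs(v-203)<15);w=world(t,u[k],v[k],t['d'][v[k],u[k]]);print('pad blue',w.mean(0),w.min(0),w.max(0),k.sum())
# panel & machine points
U,V=np.meshgrid(np.arange(180,275),np.arange(120,190));w=world(t,U,V,t['d'][V,U])
k=(w[...,2]>.1);print('machine bbox',w[k].min(0),w[k].max(0))
for v in range(136,182,5):print(v,[tuple(W(u,v)) for u in(193,225,240)])
E
```

```text
pad [0.496 0.123 0.005]
table [ 0.412 -0.154  0.005]
dial [0.646 0.204 0.213]
crank [0.625 0.02  0.232]
beaker [ 0.504 -0.351  0.012]
magfoot [0.404 0.312 0.05 ]
clr [0.547 0.401 0.081]
bottle [ 0.457 -0.181  0.212]
lip [ 0.367 -0.085  0.012]
pad blue [0.49937463 0.12261219 0.00666585] [ 0.46793192  0.09081084 -0.00307817] [0.52482668 0.15599906 0.02492213] 153
machine bbox [ 0.42577012 -0.03098853  0.10008209] [0.77256489 0.29451745 1.79017094]
136 [(np.float64(0.732), np.float64(0.26), np.float64(0.194)), (np.float64(0.717), np.float64(0.136), np.float64(0.283)), (np.float64(0.735), np.float64(0.088), np.float64(0.194))]
141 [(np.float64(0.715), np.float64(0.261), np.float64(0.186)), (np.float64(0.717), np.float64(0.143), np.float64(0.19)), (np.float64(0.719), np.float64(0.088), np.float64(0.181))]
146 [(np.float64(0.698), np.float64(0.261), np.float64(0.18)), (np.float64(0.699), np.float64(0.143), np.float64(0.184)), (np.float64(0.7), np.float64(0.088), np.float64(0.182))]
151 [(np.float64(0.679), np.float64(0.261), np.float64(0.177)), (np.float64(0.683), np.float64(0.144), np.flo
[... 458 characters left out ...]
), np.float64(0.263), np.float64(0.157)), (np.float64(0.629), np.float64(0.144), np.float64(0.15)), (np.float64(0.63), np.float64(0.087), np.float64(0.152))]
171 [(np.float64(0.609), np.float64(0.264), np.float64(0.143)), (np.float64(0.612), np.float64(0.144), np.float64(0.138)), (np.float64(0.612), np.float64(0.087), np.float64(0.145))]
176 [(np.float64(0.59), np.float64(0.265), np.float64(0.138)), (np.float64(0.594), np.float64(0.145), np.float64(0.121)), (np.float64(0.598), np.float64(0.089), np.float64(0.096))]
181 [(np.float64(0.584), np.float64(0.285), np.float64(0.0)), (np.float64(0.577), np.float64(0.146), np.float64(0.099)), (np.float64(0.587), np.float64(0.093), np.float64(0.004))]
```

View pics/crop1.png

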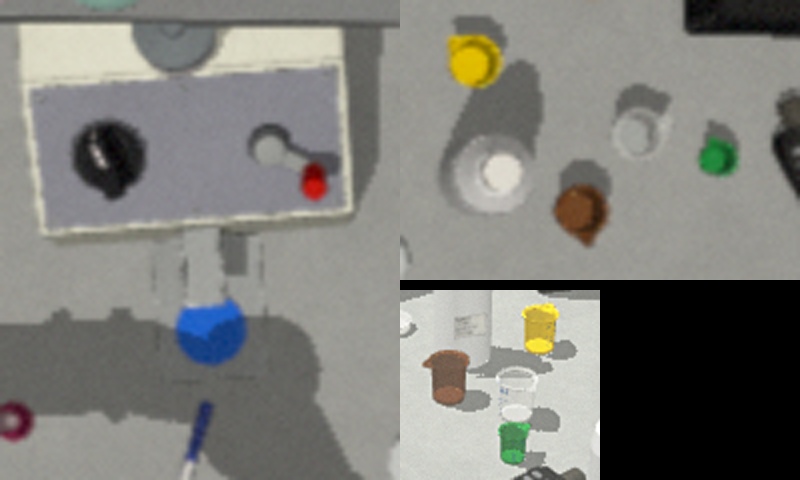

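The crop confirms it: the clear beaker is at top-image (350,203), and the brown, yellow and green ones are distractors. Next I raise the arm and look from the wrist at the machine, then at the beaker.

```bash
cat >> h.py <<'E'
def fworld(c,u,v,z):
    "fisheye pixel + axial depth -> world"
    Rm=cv2.Rodrigues(np.array(c['rvec'],float))[0]; t=np.array(c['tvec'],float).ravel()
    a=(np.asarray(u,float)-c['cx'])/c['fx']; b=(np.asarray(v,float)-c['cy'])/c['fy']; th=np.hypot(a,b)+1e-9
    k=np.tan(th)/th; X=np.stack([a*k,b*k,np.ones_like(a)],-1)*np.asarray(z,float)[...,None]
    return (X-t)@Rm
def fplane(c,u,v,h):
    "fisheye pixel ray hit with horizontal plane z=h"
    o=fworld(c,u,v,0*np.asarray(u,float)); p=fworld(c,u,v,0*np.asarray(u,float)+1); return o+(p-o)*((h-o[...,2])/(p-o)[...,2])[...,None]
def tool(yaw,tilt):
    "tool z down, tilted so that it points forward along yaw; jaws (tool y) level, across yaw"
    z=R.from_euler('z',yaw).apply([np.sin(tilt),0,-np.cos(tilt)]); y=R.from_euler('z',yaw).apply([0,-1,0])
    return np.c_[np.cross(y,z),y,z]
E
python3 - <<'E'
from h import *
s=env.get_state();print(R.from_quat(np.array(s['orientation'])[[1,2,3,0]]).as_matrix().round(2))
for p in[(.5,.15,.45),(.48,.15,.42),(.48,-.33,.40),(.48,-.33,.35)]:
    print(p,kin.inverse_kinematics(p,quat(tool(0,0))))
env.movel([.169,.654,.42],velocity=.3)
env.reach([.48,.15,.42],quat(tool(0,0))); p,d,c=snap('wrist','w1'); print(c,env.get_state()['tcp_pos'],env.get_state()['time'])
env.reach([.48,-.33,.36],quat(tool(0,0))); p,d,c=snap('wrist','w2'); print(env.get_state()['qpos'],env.get_state()['time'])
a=cv2.imread('pics/w1.png');b=cv2.imread('pics/w2.png')
E
```

```text
[[-0.97  0.25 -0.  ]
 [ 0.25  0.97 -0.  ]
 [-0.   -0.   -1.  ]]
(0.5, 0.15, 0.45) [-1.07779492  0.11274952  0.74676861  1.75294138 -0.07925665  1.30653763
 -1.88425538]
(0.48, 0.15, 0.42) [-1.09784572  0.08677565  0.73315085  1.83934181 -0.06139825  1.23828035
 -1.91730113]
(0.48, -0.33, 0.4) [-0.29840698  0.38707236  1.07122939  1.70869576 -0.35553306  1.2593812
 -0.71766702]
(0.48, -0.33, 0.35) [-0.28534688  0.44852868  1.07128893  1.77593615 -0.42553492  1.17351762
 -0.65625213]
{'fx': 297.3186396354542, 'fy': 297.3186396354542, 'cx': 261.3757401130132, 'cy': 189.6362114400444, 'rvec': array([-2.0534925 ,  2.05093487,  0.32616383]), 'tvec': array([0.15232883, 0.38076462, 0.63838166])} [0.47988988 0.15097483 0.41987962] 2.8083
[-0.27688213  0.42426631  1.04599561  1.76243328 -0.39524371  1.18561278
 -0.68479738] 4.6167
```

View pics/w1.png

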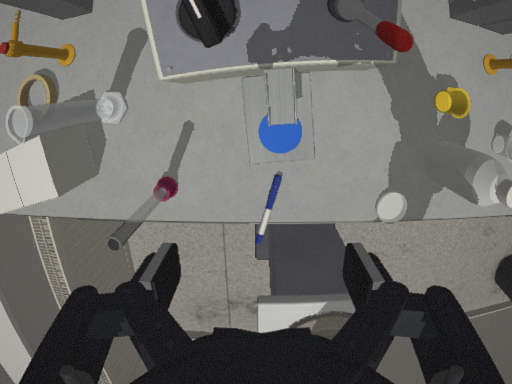

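View pics/w2.png

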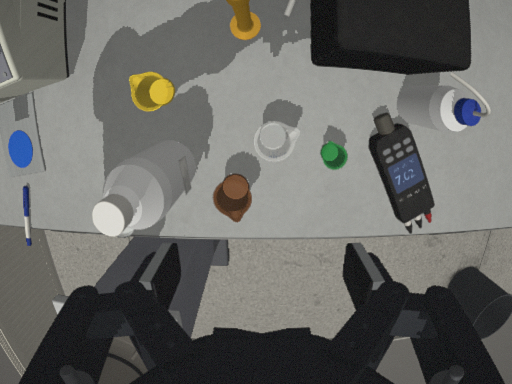

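w1: pad at about (280,133), foot plate around it, dial bar at (203,17), red handle end at (402,38). w2: clear beaker's rim ring at about (271,142) and its bottom at (273,135), with the lip at (297,132) toward -y. Brown is at (233,196) and green at (334,156).

```bash
python3 - <<'E'
from h import *
L=lambda f:dict(np.load(f'pics/{f}.npz'))
c=L('w2'); f=lambda c,u,v,h:fplane(c,np.array([u]),np.array([v]),h)[0].round(4)
print('rim',f(c,271,142,.056),'bottom',f(c,273,135,.003),'brown top/bot',f(c,233,200,.06),f(c,235,187,.0),'green',f(c,334,156,.02))
print('rim edges',f(c,253,141,.056),f(c,271,162,.056),f(c,271,121,.056))
c1=L('w1'); p=c1['p'].astype(int)
m=((p[...,0]>150)&(p[...,2]<70)).astype(np.uint8); m[160:]=0; v,u=np.nonzero(m)
w=fplane(c1,u,v,.007); print('pad',w.min(0),w.max(0),len(u))
for q in[(243,77),(314,157),(250,163),(280,157)]:print('plate',f(c1,*q,.002))
cam=-cv2.Rodrigues(c1['rvec'])[0].T@c1['tvec']; print('cam in tool',tool(0,0).T@(cam-[.4799,.151,.4199]))
# panel fit from top cam and w1
t=L('top0');U,V=np.meshgrid(np.arange(180,275),np.arange(120,190));w=world(t,U,V,t['d'][V,U]).reshape(-1,3)
col=t['p'][V,U].reshape(-1,3).astype(int)
def fit(w,name):
    k=(w[:,0]>.6)&(w[:,0]<.74)&(w[:,1]>-.01)&(w[:,1]<.28)&(w[:,2]>.11)&(w[:,2]<.21);w=w[k]
    for i in range(8):
        A=np.c_[w[:,:2],np.ones(len(w))];s=np.linalg.lstsq(A,w[:,2],rcond=None)[0];r=w[:,2]-A@s;w=w[abs(r)<max(.006,2*r.std()*.8)]
    print(name,len(w),s,'yaw',np.degrees(np.arctan2(s[1],s[0])),'slope',np.degrees(np.arctan(np.hypot(*s[:2]))),r.std())
fit(w,'top')
V,U=np.nonzero(c1['d']>0);k=V<80;w=fworld(c1,U[k],V[k],c1['d'][V[k],U[k]]);fit(w,'w1')
# front lower panel edge (130mm)
for q in[(162,79),(393,61)]:print('edge130',f(c1,*q,.130))
for y,a in((-.35,(.5,-.35)),(.12,(.5,.12))):pass
E
```

```text
rim [ 0.5025 -0.339   0.056 ] bottom [ 0.5045 -0.3435  0.003 ] brown top/bot [ 0.4258 -0.2893  0.06  ] [ 0.4249 -0.2867  0.    ] green [ 0.4781 -0.4306  0.02  ]
rim edges [ 0.5037 -0.3162  0.056 ] [ 0.4764 -0.3392  0.056 ] [ 0.5292 -0.3388  0.056 ]
pad [0.46771884 0.08802963 0.007     ] [0.52711988 0.15671576 0.007     ] 1052
plate [0.591  0.1825 0.002 ]
plate [0.4589 0.064  0.002 ]
plate [0.4479 0.1719 0.002 ]
plate [0.4583 0.1216 0.002 ]
cam in tool [ 0.07938545 -0.00135259 -0.06969717]
top 2142 [ 0.45145057  0.04227149 -0.14011212] yaw 5.349282816699761 slope 24.390741625417288 0.0029824544739345056
w1 12200 [ 0.47277073  0.04481952 -0.15512032] yaw 5.415558306951081 slope 25.402597177859107 0.0012130997156917856
edge130 [0.5851 0.2748 0.13  ]
edge130 [ 0.6129 -0.0129  0.13  ]
```

```bash
cat >> h.py <<'E'
def tcp(g,Rm): return (np.asarray(g,float)-.054*Rm[:,2]).tolist()
YAW=np.radians(5.4); PAD=np.array([.5037,.1224,.007]); UP=np.array([np.cos(YAW),np.sin(YAW),0])
E
cat > pick.py <<'E'
from h import *
Rp=tool(np.radians(-40),np.radians(22)); Rd=tool(YAW,np.radians(22)); b=np.array([.503,-.341,0])
for g,Rm in[(b+[0,0,.15],Rp),(b+[0,0,.042],Rp),(b+[0,0,.30],Rp),([.45,.117,.30],Rd),(PAD-.055*UP+[0,0,.05],Rd),(PAD+[0,0,.042],Rd)]:
    q=kin.inverse_kinematics(tcp(g,Rm),quat(Rm)); print(None if q is None else np.round(q,2))
env.grip(.075)
env.reach(tcp(b+[0,0,.15],Rp),quat(Rp))
print(env.movel(tcp(b+[0,0,.042],Rp),velocity=.12,stop_force=8))
env.grip(.03,f_grip=25); s=env.get_state(); print(s['opening'],s['force'],s['time'])
env.movel(tcp(b+[0,0,.07],Rp),velocity=.1); s=env.get_state(); print(s['opening'],s['force'],s['time'])
snap('side','s1');snap('wrist','w3')
a=cv2.resize(cv2.imread('pics/s1.png')[210:330,190:310],None,fx=4,fy=4); cv2.imwrite('pics/s1c.png',a)
E
python3 pick.py
```

```text
[-0.26  0.49  0.9   2.13 -0.85  0.42 -1.02]
[ 0.06  0.6   0.48  2.16 -1.26  0.17 -0.62]
[-0.61  0.36  1.33  2.   -0.51  0.71 -1.3 ]
[-0.75 -0.14  0.24  2.23  0.28  0.71 -2.17]
None
[-0.28  0.45 -0.18  2.33  1.54  0.2   2.88]
False
0.048801644534627535 [-0.20335071  0.15075629  5.74573702] 7.0583
0.04895006614431261 [ 0.21980447  0.14769287 -0.8795432 ] 7.4917
```

View pics/s1c.png

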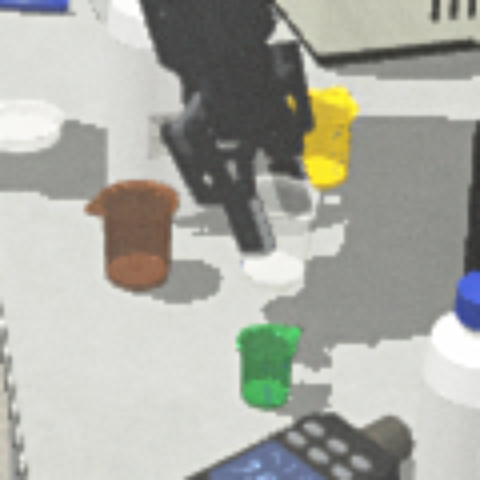

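```bash
python3 - <<'E'
from h import *
for ti in(22,16,12,8):
  for y in(-20,-10,0,10,20):
    Rm=tool(YAW+np.radians(y),np.radians(ti)); r=[]
    for o,z in((0,.044),(.022,.048),(.022,.12),(.04,.12)):
        q=kin.inverse_kinematics(tcp(PAD-o*UP+[0,0,z],Rm),quat(Rm)); r.append('none' if q is None else ' '.join(f'{a:.1f}' for a in q[[0,4,5,6]]) if hasattr(q,'shape') else str(np.round(q,1)[[0,4,5,6]]))
    print(ti,y,r)
E
```

```text
22 -20 ['-1.2 -1.3 0.2 -1.1', '0.1 1.4 0.7 2.7', '-1.5 -1.2 0.5 -1.1', '-1.6 -1.2 0.5 -1.1']
22 -10 ['-0.1 1.4 0.4 2.8', '-0.5 1.4 0.2 2.8', '-1.2 -0.4 0.2 -1.7', '-1.3 -0.3 0.2 -1.8']
22 0 ['-0.3 1.5 0.2 2.9', '-0.3 1.6 0.2 2.8', '-1.0 -0.3 0.2 -1.6', '-1.2 -0.7 0.2 -1.2']
22 10 ['-1.3 4.5 0.9 -0.1', '-0.9 4.4 0.3 0.1', '-0.8 -0.4 0.2 -1.3', '-1.0 -0.7 0.2 -1.0']
22 20 ['0.2 1.5 0.2 -2.9', '0.5 1.5 0.4 -2.9', '-0.6 -0.5 0.2 -1.0', '-0.6 -0.5 0.2 -1.0']
16 -20 ['-1.3 -1.4 0.6 -1.0', '-1.3 -1.3 0.5 -1.0', '-1.4 -0.8 0.5 -1.5', '-1.4 -0.8 0.5 -1.5']
16 -10 ['-1.2 -1.3 0.5 -0.8', '-1.2 -1.3 0.4 -0.8', '-1.3 -0.7 0.4 -1.4', '-1.3 -0.7 0.4 -1.4']
16 0 ['-1.1 -1.3 0.4 -0.6', '-1.0 -1.2 0.3 -0.8', '-1.2 -0.6 0.4 -1.3', '-1.2 -0.6 0.4 -1.3']
16 10 ['-0.8 -1.1 0.3 -0.6', '-0.9 -1.1 0.2 -0.6', '-1.0 -0.5 0.4 -1.2', '-1.1 -0.6 0.3 -1.1']
16 20 ['-0.7 -1.0 0.2 -0.5', '-0.6 -0.9 0.2 -0.6', '-0.8 -0.5 0.4 -1.0', '-0.9 -0.5 0.3 -1.0']
12 -20 ['-1.2 -1.1 0.5 -1.2', '-1.2 -1.1 0.5 -1.2', '-1.3 -0.7 0.6 -1.5', '-1.4 -0.7 0.5 -1.5']
12 -10 ['-1.1 -1.1 0.5 -1.0', '-1.2 -1.1 0.5 -1.0', '-1.2 -0.7 0.5 -1.4', '-1.3 -0.6 0.5 -1.4']
12 0 ['-1.1 -1.1 0.5 -0.8', '-1.1 -1.2 0.5 -0.8', '-1.1 -0.6 0.5 -1.3', '-1.1 -0.5 0.4 -1.4']
12 10 ['-1.0 -1.2 0.5 -0.6', '-1.1 -1.2 0.5 -0.5', '-1.0 -0.5 0.5 -1.2', '-1.0 -0.5 0.4 -1.2']
12 20 ['-1.0 -1.2 0.5 -0.3', '-1.1 -1.3 0.6 -0.3', '-0.9 -0.5 0.5 -1.0', '-0.9 -0.4 0.4 -1.1']
8 -20 ['-1.1 -1.0 0.6 -1.3', '-1.1 -1.0 0.5 -1.3', '-1.3 -0.7 0.7 -1.5', '-1.3 -0.7 0.6 -1.5']
8 -10 ['-1.0 -0.9 0.5 -1.2', '-1.1 -0.9 0.5 -1.1', '-1.2 -0.7 0.6 -1.4', '-1.3 -0.7 0.6 -1.4']
8 0 ['-1.0 -0.9 0.5 -1.0', '-1.0 -0.9 0.5 -1.0', '-1.2 -0.6 0.6 -1.2', '-1.2 -0.6 0.6 -1.3']
8 10 ['-0.9 -0.9 0.5 -0.8', '-1.0 -0.9 0.5 -0.8', '-1.1 -0.6 0.6 -1.1', '-1.1 -0.5 0.5 -1.2']
8 20 ['-0.9 -0.9 0.5 -0.6', '-0.9 -0.9 0.5 -0.6', '-1.0 -0.5 0.6 -1.0', '-1.0 -0.5 0.5 -1.0']
```

The tight wrist limit near the pad rules out the 22° tilt. I'll set the beaker back down, re-grip it at 12°, and place it.

```bash
cat > place.py <<'E'
from h import *
b=np.array([.503,-.341,0]); R1=tool(np.radians(-40),np.radians(22)); Rp=tool(np.radians(-40),np.radians(12)); Rd=tool(YAW-np.radians(10),np.radians(12))
env.movel(tcp(b+[0,0,.0425],R1),velocity=.08); env.grip(.075)
env.movel(tcp(b+[0,0,.08],R1),velocity=.2); env.movel(tcp(b+[0,0,.08],Rp),velocity=.15,rot=quat(Rp)); env.movel(tcp(b+[0,0,.042],Rp),velocity=.12,stop_force=8)
env.grip(.03,f_grip=25); print(env.get_state()['opening'])
env.movel(tcp(b+[0,0,.31],Rp),velocity=.25)
env.reach(tcp(PAD-.045*UP+[0,0,.31],Rd),quat(Rd))
print(env.movel(tcp(PAD-.045*UP+[0,0,.12],Rd),velocity=.2))
snap('side','s2'); snap('wrist','w4'); s=env.get_state(); print(s['opening'],s['force'],s['time'],s['qpos'])
cv2.imwrite('pics/s2c.png',cv2.resize(cv2.imread('pics/s2.png')[130:250,170:320],None,fx=4,fy=4))
E
python3 place.py
```

```text
0.049481818291029975
False
0.04918662259289484 [ 0.86881481  0.49685392 -0.84522469] 14.1417 [-1.04266739  0.29808866  0.69228094  2.30269301 -0.23095616  0.42564367
 -1.83978701]
```

View pics/s2c.png

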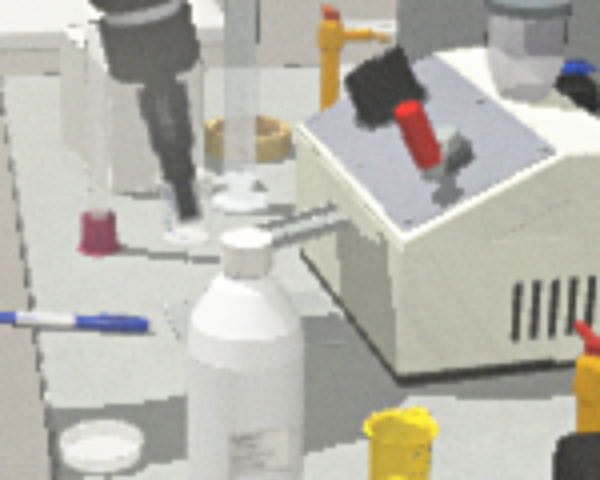

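```bash
cat > place2.py <<'E'
from h import *
Rd=tool(YAW-np.radians(10),np.radians(12)); P=lambda o,z:tcp(PAD+o*UP+[0,0,z],Rd)
print(env.movel(P(-.03,.12),velocity=.1), env.movel(P(-.03,.0465),velocity=.12,stop_force=6))
print(env.movel(P(0,.0465),velocity=.06,stop_force=6))
print(env.movel(P(0,.040),velocity=.03,stop_force=3),env.get_state()['tcp_pos'],P(0,.042))
env.grip(.07); print(env.movel(P(-.04,.05),velocity=.12,stop_force=6)); print(env.movel(P(-.04,.17),velocity=.25))
Rn=tool(YAW,0); 
snap('side','s3'); snap('wrist','w5'); print(env.get_state()['time'])
a=cv2.resize(cv2.imread('pics/s3.png')[130:250,170:320],None,fx=3,fy=3); o=np.zeros((384+360,512,3),np.uint8); o[:384]=cv2.imread('pics/w5.png'); o[384:,:450]=a; cv2.imwrite('pics/s3c.png',cv2.resize(o,None,fx=.8,fy=.8))
E
python3 place2.py
```

```text
False False
False
True [0.49288559 0.12286479 0.10248642] [0.49250893297247156, 0.12330041187378483, 0.10181997043962551]
False
False
17.65
```

View pics/s3c.png

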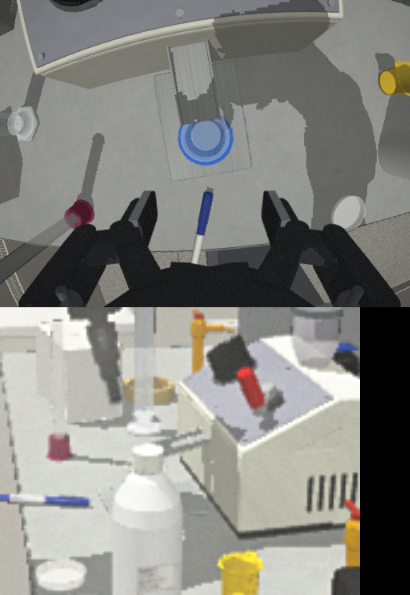

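The beaker stands centred on the pad: rings concentric at (205,138) in the composite. Next is a view along the panel normal to measure the dial and crank, resampled into the panel frame.

```bash
cat >> h.py <<'E'
TL=np.radians(25); N=np.array([-np.sin(TL)*UP[0],-np.sin(TL)*UP[1],np.cos(TL)]); XS=np.array([np.cos(TL)*UP[0],np.cos(TL)*UP[1],np.sin(TL)]); YS=np.cross(N,XS)
O=PAD+.095*UP; O[2]=.130   # middle of the panel's lower edge
F=np.c_[XS,YS,N]           # panel frame axes: up the slope, left, out
def ptool(phi):
    "tool into the panel; tool x at angle phi (ccw facing panel) from up-slope"
    x=np.cos(phi)*XS+np.sin(phi)*YS; z=-N; return np.c_[x,np.cross(z,x),z]
def pw(p): return O+F@np.asarray(p,float)
E
python3 - <<'E'
from h import *
Rm=ptool(0); p=pw([.015,0,.20]); print(kin.inverse_kinematics(p.tolist(),quat(Rm)))
env.movel((np.array(env.get_state()['tcp_pos'])+[0,0,.15]).tolist(),velocity=.3)
env.reach(p.tolist(),quat(Rm)); img,d,c=snap('wrist','w6'); print(env.get_state()['time'],env.get_state()['qpos'])
V,U=np.nonzero(d>0); w=(fworld(c,U,V,d[V,U])-O)@F; col=img[V,U]
k=(abs(w[:,1])<.15)&(w[:,0]>0.005)&(w[:,0]<.15)
pl=k&(abs(w[:,2])<.012); s=np.linalg.lstsq(np.c_[w[pl][:,:2],np.ones(pl.sum())],w[pl][:,2],rcond=None)[0]; print('plane resid',s,pl.sum())
for h0,h1 in((.012,.03),(.03,.05),(.05,.07),(.07,.1)):
    q=k&(w[:,2]>h0)&(w[:,2]<h1)
    for nm,g in(('dial',w[:,1]>0.02),('crank',w[:,1]<-.02)):
        a=w[q&g]; 
        if len(a)>20: print(h0,nm,len(a),a.mean(0).round(4),a.min(0).round(4),a.max(0).round(4))
b=w[k&(w[:,1]>.02)&(w[:,2]>.04)]; cv=np.cov(b[:,:2].T); e,v=np.linalg.eigh(cv); print('bar',b[:,:2].mean(0),np.sqrt(e),np.degrees(np.arctan2(v[1,1],v[0,1])),cv2.minAreaRect((b[:,:2]*1000).astype(np.float32)), np.percentile(b[:,2],[50,95]))
red=k&(col[:,2]>130)&(col[:,1]<60)&(col[:,0]<60)
r=w[red]; t=r[r[:,2]>np.percentile(r[:,2],95)-.006]; print('red',len(r),r.mean(0),'top',len(t),t.mean(0),cv2.minEnclosingCircle((t[:,:2]*1000).astype(np.float32)))
# ortho picture
q=k&(w[:,2]>-.01); 
Hs=np.zeros((340,620),np.float32); 
# resample by homography of panel plane: project points at height 0
cv2.imwrite('pics/w6c.png',cv2.resize(img[:300,60:460],(800,600)))
E
```

```text
[-1.25468629  0.09459101  0.92054828  2.15152799  0.06732667  0.51063438
 -1.88071457]
18.875 [-1.29466173  0.09974769  0.96671685  2.15312897  0.05128822  0.51178896
 -1.86487137]
plane resid [-0.00785012 -0.00078731  0.00402356] 39332
0.012 dial 1684 [0.0767 0.0631 0.0163] [0.0468 0.044  0.0121] [0.1042 0.1045 0.03  ]
0.012 crank 1706 [ 0.0696 -0.0785  0.0238] [ 0.0408 -0.1135  0.0121] [ 0.0925 -0.0559  0.03  ]
0.03 dial 702 [0.0762 0.0665 0.043 ] [0.0432 0.057  0.0303] [0.1035 0.0901 0.05  ]
0.03 crank 479 [ 0.0636 -0.0893  0.0359] [ 0.0387 -0.1146  0.03  ] [ 0.086  -0.0618  0.05  ]
0.05 dial 1574 [0.0735 0.0737 0.0514] [0.0446 0.0584 0.05  ] [0.1028 0.0899 0.0542]
0.05 crank 330 [ 0.0524 -0.1052  0.0606] [ 0.0389 -0.1149  0.0501] [ 0.0611 -0.1015  0.07  ]
0.07 crank 806 [ 0.0506 -0.1105  0.0801] [ 0.0381 -0.1238  0.07  ] [ 0.061  -0.1015  0.0845]
bar [0.02994983 0.05064057] [0.01294569 0.02165971] -148.44412799529817 ((55.57529067993164, 52.769989013671875), (106.54292297363281, 53.3498649597168), 13.701245307922363) [0.19787921 0.22732635]Traceback (most recent call last):
  File "<stdin>", line 15, in <module>
    return _quantile_unchecked(
        a, q, axis, out, overwrite_input, method, keepdims, weights)
    return _ureduce(a,
                    func=_quantile_ureduce_func,
    ...<5 lines>...
                    overwrite_input=overwrite_input,
                    method=method)
    r = func(a, **kwargs)
    result = _quantile(arr,
                       quantiles=q,
    ...<2 lines>...
                       out=out,
                       weights=wgt)
    slices_having_nans = np.isnan(arr[-1, ...])
                                  ~~~^^^^^^^^^
IndexError: index -1 is out of bounds for axis 0 with size 0
```

```bash
cat > m.py <<'E'
import sys; from h import *
c=dict(np.load(f'pics/{sys.argv[1]}.npz')); img,d=c['p'],c['d']
V,U=np.nonzero(d>0); w=(fworld(c,U,V,d[V,U])-O)@F; col=img[V,U].astype(int)
k=(abs(w[:,1])<.15)&(w[:,0]>0.005)&(w[:,0]<.15)&(w[:,2]<.09)
b=w[k&(w[:,1]>.02)&(w[:,2]>.046)&(w[:,2]<.058)]; print('bar',len(b),b.mean(0),cv2.minAreaRect((b[:,:2]*1000).astype(np.float32)))
e,v=np.linalg.eigh(np.cov(b[:,:2].T)); print('bar angle',np.degrees(np.arctan2(v[1,1],v[0,1])),np.sqrt(e))
white=b=k&(w[:,1]>.02)&(w[:,2]>.04)&(w[:,2]<.06)&(col.min(1)>130); print('white',w[white].mean(0),white.sum())
sk=w[k&(w[:,1]>.02)&(w[:,2]>.012)&(w[:,2]<.03)]; print('skirt',cv2.minEnclosingCircle((sk[:,:2]*1000).astype(np.float32)))
hsv=cv2.cvtColor(img,cv2.COLOR_BGR2HSV)[V,U].astype(int)
red=k&(w[:,1]<-.0)&((hsv[:,0]<8)|(hsv[:,0]>172))&(hsv[:,1]>140)&(hsv[:,2]>50); r=w[red]
t=r[r[:,2]>.077]; print('red',len(r),r.mean(0),r[:,2].max(),'top',len(t),t.mean(0),cv2.minEnclosingCircle((t[:,:2]*1000).astype(np.float32)))
hub=w[k&(w[:,1]<-.03)&~red&(w[:,2]>.012)&(w[:,2]<.06)]; print('hub pts',hub.min(0),hub.max(0),cv2.minAreaRect((hub[:,:2]*1000).astype(np.float32)))
cv2.imwrite(f'pics/{sys.argv[1]}c.png',cv2.resize(img[:300,60:460],(800,600)))
E
python3 m.py w6
```

```text
bar 1889 [0.07392925 0.07288026 0.05097263] ((73.93161010742188, 74.15682220458984), (60.74092102050781, 20.85132598876953), 16.446918487548828)
bar angle -163.84892273555187 [0.00560684 0.01680485]
white [0.08867649 0.07871449 0.05203121] 150
skirt ((73.64879608154297, 74.18312072753906), 30.88385009765625)
red 1257 [ 0.05151189 -0.10801165  0.06984129] 0.08450778235842654 top 598 [ 0.05036091 -0.11135641  0.08181139] ((50.08944320678711, -111.9632568359375), 10.71997356414795)
hub pts [ 0.0387209  -0.11491316  0.01206564] [ 0.09247937 -0.05592602  0.0597762 ] ((68.43672943115234, -86.15314483642578), (62.683349609375, 39.6988525390625), 68.70230865478516)
```

View pics/w6c.png

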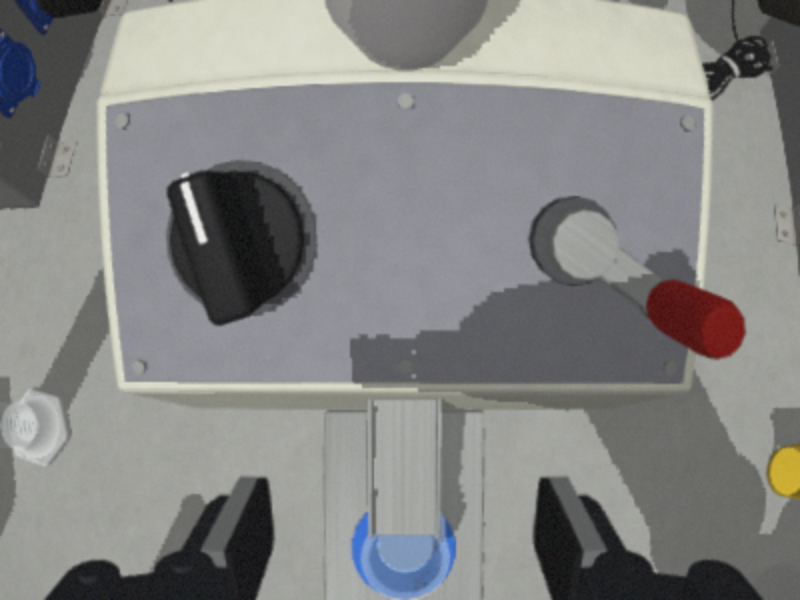

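Measured in the panel frame: dial axis (73.7, 74.2) mm with the bar at +16.3°, handle at (50.1, −112) mm, so the hub is at about (73.7, −75.8). First the dial: grip the bar and turn the last joint by 150°.

```bash
cat > dial.py <<'E'
from h import *
Rm=ptool(np.radians(16.3)); g=lambda h:tcp(pw([.0737,.0742,h]),Rm)
for h in(.12,.043):print(np.round(kin.inverse_kinematics(g(h),quat(Rm)),2))
env.grip(.06); env.reach(g(.13),quat(Rm)); print(np.round(env.get_state()['qpos'],2))
print(env.movel(g(.043),velocity=.1,stop_force=8))
env.grip(.01,f_grip=50); s=env.get_state(); print('open',s['opening'],s['qpos'],s['force'])
q=np.array(s['qpos'])
for a in(50,100,150):
    q2=q.copy(); q2[6]+=np.radians(a); env.goto_joints(q2.tolist()); s=env.get_state(); print(a,s['time'],s['force'].round(1) if hasattr(s['force'],'round') else s['force'],s['opening'])
env.dwell(.1); env.grip(.06)
R2=ptool(np.radians(16.3-150)); print(env.movel(tcp(pw([.0737,.0742,.15]),R2),velocity=.2))
Rv=ptool(0); env.reach(pw([.015,0,.20]).tolist(),quat(Rv)); snap('wrist','w7'); print(env.get_state()['time'])
E
python3 dial.py && python3 m.py w7
```

```text
[-1.22  0.3   0.87  1.98 -0.17  0.55 -1.49]
[-1.13  0.48  0.86  1.98 -0.53  0.45 -1.17]
[-1.23  0.27  0.86  1.98 -0.12  0.57 -1.53]
False
open 0.019182000846845192 [-1.01582234  0.42697655  0.68378651  1.97346388 -0.30264843  0.42435089
 -1.37602138] [-3.3305238  -3.30427666  5.82391595]
50 21.9083 [-3.   1.8  2.7] 0.019283185829325616
100 22.75 [-8.3  0.5  6.3] 0.019030723042472147
150 23.5917 [-10.4  -2.3   7.1] 0.019461735889341716
False
27.05
bar 1860 [0.07432573 0.07277327 0.050992  ] ((73.14813232421875, 74.4605712890625), (21.0960750579834, 60.79825210571289), 75.96898651123047)
bar angle 166.0707019779322 [0.00562156 0.01681422]
white [0.05856264 0.07796071 0.0520961 ] 139
skirt ((73.68431854248047, 73.98580169677734), 30.8934383392334)
red 1245 [ 0.05153454 -0.10800047  0.06985638] 0.0846206809468875 top 598 [ 0.05030547 -0.11132646  0.08176607] ((49.828880310058594, -112.42013549804688), 10.794641494750977)
hub pts [ 0.03905932 -0.11542665  0.01202205] [ 0.09182511 -0.05578387  0.05776739] ((68.3354263305664, -85.93571472167969), (62.43696212768555, 39.89546585083008), 69.57704162597656)
```

The dial went the wrong way: the white index moved from +16° to +166°, so on this arm positive q7 is counter-clockwise. The dial now sits at −5 clicks. There are no end stops and step 2 hasn't been met, so I can fix this with 10 clicks clockwise, done as two 150° grips.

```bash
cat > dial2.py <<'E'
from h import *
C=[.0737,.0741]
def g(h,Rm):return tcp(pw(C+[h]),Rm)
R1=ptool(np.radians(166.2)); q=kin.inverse_kinematics(g(.13,R1),quat(R1)); print(np.round(q,2)); assert q[6]>0.0
env.reach(g(.13,R1),quat(R1)); print(env.movel(g(.043,R1),velocity=.12,stop_force=8))
def turn():
    env.grip(.01,f_grip=50); s=env.get_state(); q=np.array(s['qpos']); print('open',s['opening'],q.round(2))
    assert q[6]-np.radians(150)>-2.9
    q[6]-=np.radians(150); env.goto_joints(q.tolist()); s=env.get_state(); print(s['time'],np.round(s['force'],1)); env.grip(.06); return q
turn(); p=np.array(env.get_state()['tcp_pos'])
env.movel((p+.05*N).tolist(),velocity=.2); q=np.array(env.get_state()['qpos']); print(q.round(2))
q[6]+=np.pi; env.goto_joints(q.tolist()); env.movel(p.tolist(),velocity=.15,stop_force=8)
turn(); env.movel((np.array(env.get_state()['tcp_pos'])+.07*N).tolist(),velocity=.25)
Rv=ptool(0); env.reach(pw([.015,0,.20]).tolist(),quat(Rv)); snap('wrist','w8'); print(env.get_state()['time'])
E
python3 dial2.py; python3 m.py w8
```

```text
[-1.    0.22  0.58  1.97  0.06  0.57  0.92]
False
open 0.019114718321009427 [-0.87  0.39  0.49  1.97 -0.07  0.42  1.03]
32.6583 [-4.7 -2.8  2.8]
[-0.95  0.29  0.55  1.97 -0.01  0.5  -1.64]
open 0.01922454675085478 [-0.87  0.39  0.49  1.97 -0.08  0.42  1.56]
39.3417 [-8.3 -3.9  5.1]
41.05
bar 1864 [0.073538   0.0725624  0.05102391] ((73.5044937133789, 73.91926574707031), (60.85453414916992, 20.831071853637695), 46.454402923583984)
bar angle 45.82683669347375 [0.00559766 0.01675691]
white [0.06253121 0.06305823 0.0520989 ] 151
skirt ((73.16188049316406, 73.89871978759766), 30.956884384155273)
red 1248 [ 0.0514959  -0.10799482  0.06984255] 0.08419513307497709 top 593 [ 0.05032884 -0.11141116  0.08181676] ((49.87468719482422, -112.3970718383789), 10.909441947937012)
hub pts [ 0.03921087 -0.11578193  0.01200433] [ 0.09208758 -0.05593355  0.05944614] ((68.16332244873047, -85.8342514038086), (62.63140106201172, 39.55345916748047), 67.88078308105469)
```

The dial is right: the index now points to −134°, which is 150° clockwise of its start (16.2°). Next is the crank.

```bash
cat > crank.py <<'E'
from h import *
Rm=ptool(0); H=np.array([.0737,-.0755]); r=.0448; a0=np.radians(-123.2); n=16
def P(a,h=.060): return tcp(pw([H[0]+r*np.cos(a),H[1]+r*np.sin(a),h]),Rm)
assert all(kin.inverse_kinematics(P(a0-2*np.pi*i/n),quat(Rm)) is not None for i in range(n))
env.reach(P(a0,.13),quat(Rm)); print(env.movel(P(a0),velocity=.12,stop_force=8),env.get_state()['time'])
env.grip(.015,f_grip=25); print(env.get_state()['opening'])
fm=0
for i in range(1,2*n+1):
    env.movel(P(a0-2*np.pi*i/n),velocity=.075); s=env.get_state(); fm=max(fm,np.linalg.norm(s['force']))
    if i in(1,4,8,16,24,32): print(i,s['time'],s['opening'],np.round(s['force'],1),fm)
    if i==4 and s['opening']<.018: print('lost'); break
env.grip(.05); env.movel(P(a0,.15),velocity=.25)
snap('top','t9'); snap('wrist','w9'); print(env.get_state()['time'])
E
python3 crank.py; python3 m.py w9
```

```text
False 42.375
0.023030999760196447
1 43.1667 0.023231183952789395 [-3.8  1.4  7.3] 8.283033233846043
4 44.3167 0.023246841408200596 [ 5.9 -2.4  4.9] 8.283033233846043
8 45.85 0.0233508464529976 [-3.   1.1 10.6] 11.062799495411136
16 48.9167 0.02312538929777957 [-6.3 -0.6 10.2] 13.877206639701104
24 51.9833 0.02309013001435874 [-2.6  0.6  9.8] 13.877206639701104
32 55.05 0.02318963069295242 [-6.8  0.  10.7] 13.877206639701104
56.0333
bar 1085 [0.07394917 0.07094022 0.05078899] ((73.69384765625, 73.33392333984375), (60.741539001464844, 20.772409439086914), 45.5278434753418)
bar angle 45.66438533286001 [0.00562969 0.01697295]
white [0.06313794 0.06339808 0.05229934] 74
skirt ((74.5899429321289, 72.46247100830078), 30.93621063232422)
red 1142 [ 0.04948155 -0.11033015  0.07345338] 0.08461550408591255 top 688 [ 0.04649385 -0.11027246  0.08202185] ((45.898468017578125, -110.17073059082031), 10.64731216430664)
hub pts [ 0.04430932 -0.12188909  0.01221006] [ 0.09256473 -0.05595874  0.05945417] ((61.598976135253906, -85.58475494384766), (69.41725158691406, 38.3890380859375), 40.89220428466797)
```

View pics/w9.png

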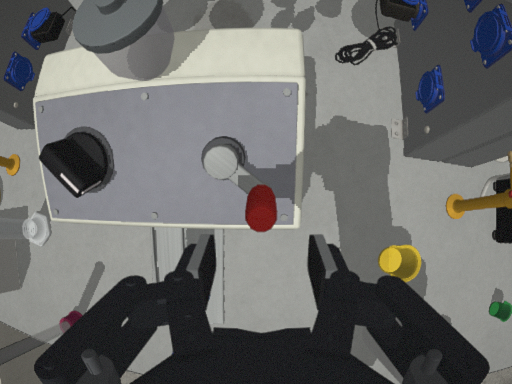

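In w9 the handle is back near its start at (261,208), the dial's white index at (90,190) points down-right, and the gripper is free of everything. The clear cylinder (36,228) and magenta foot (70,320) are standing. Handing in.

```bash
python3 -c "
from h import *
job.job_done(); print(env.get_state()['time'])"
```

```text
the job is handed in; nothing more can be done
the job is handed in; nothing more can be done
```

I ran the whole sequence and handed it in with the clock at about 56 s of the 72 s allowed. The hand-in gives no verdict, so what follows rests on my own checks.

- **Beaker:** I stood the clear beaker on the blue pad. Pictures after placing showed it upright and centred under the chute. In the last picture the gripper hides it, so I did not check it again at the end. The arm did not go near it after that.
- **Dial:** My first turn went the wrong way, five clicks counter-clockwise, because I had the last joint's sign wrong. I corrected it with ten clicks clockwise in two grips. The index then measured 150° clockwise of its start, which is five clicks. This happened after the beaker step and before the crank was touched.
- **Crank:** I turned it two full turns clockwise with the grip held throughout and forces below 14 N. The handle ended about 6° (0.1 rad) past its start, inside the 0.35 rad allowed.
- **Other objects:** The clear and magenta cylinders are standing in the last picture. The bottle is out of view there and I did not re-check it. The arm passed above it with the beaker, and no contact showed. The gripper was clear of everything at hand-in.

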